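# Test the bus posts, then show the inverter module to the inspection camera

## Task

Take the tester pen from its holder and touch its tip to the top of the tall test post in the open inverter, then to the top of the short one, and stand the pen back in its holder. Then pull the module with the two round studs on its top out of its socket and show it to the inspection camera: its rating plate square to the lens and right way up for the tilted camera, centred on the line of sight, 130 mm from the lens. Finish while still holding the module there, steady in the air; do not put it down, and leave the other modules and everything else on the bench alone.

Things in the scene. Friction and masses are not known exactly. Their poses are not given: they have to be found in the camera images.
- tester_grip (a point): Middle of the black round handle (diameter 24 mm, reaching 38 mm down and 35 mm up from here) of the tester pen, which is 140 mm long, 90 g, and stands upright, tip down, in its holder. Under the handle is a collar of diameter 36 mm, 5 mm thick (underside 43 mm below this point), then a barrel of diameter 12 mm and the thin tip. z runs from tip to handle.
- tester_tip (a point): The end of the tester pen's thin steel tip (diameter 6 mm), 105 mm below tester_grip along the pen.
- holder_mouth (a point): Centre of the top of the pen's holder, a fixed upright aluminium tube (outside diameter 52 mm, bore 22 mm, top 70 mm above the bench) on a round foot of diameter 90 mm. The pen's barrel hangs in the bore and its collar rests on the tube's top: the tip is then 62 mm below this point.
- tall_post_top (a point): Centre of the flat top of the tall test post, a fixed steel cap of diameter 18 mm, 50 mm above the bench, on a small black square foot inside the open inverter chassis. Rigid.
- short_post_top (a point): Centre of the flat top of the short test post: the same cap of diameter 18 mm, but only 28 mm above the bench, in the same chassis. Rigid.
- module_center (a point): Centre of the module to show: a grey plastic block 34 (x) by 50 (y) by 78 mm tall, some 180 g, with two round steel studs (diameter 10, 8 mm high, 26 mm apart along y) on its top. z is up, towards the studs. Its underside is 4 mm above the bench in a loose socket frame 12 mm high; it lifts straight out freely. Grip it by its bare narrow ends (+y and -y faces, 50 mm apart), 45 mm free beside each.
- module_plate (a point): Centre of the module's +x face, 17 mm from the block's centre, which carries the plain aluminium rating plate; +x points out of the plate. Same axes as the module. In the row the modules stand 75 mm apart along x (41 mm gaps).
- flat_center (a point): Centre of another grey module of the same housing (34 x 50 x 78 mm) with a bare flat top, in a socket of the same row. Leave it alone.
- low_center (a point): Centre of the third, lower grey module (34 x 50 x 56 mm) with a flat ridge 8 mm high on its top, in a socket of the same row. Leave it alone.
- chassis: The open inverter: a fixed white tray, 340 (x) by 380 mm (y), walls 60 mm high, 4 mm thick, floor 4 mm; origin under its centre. The modules stand in a row along its x at y = +80 mm, at x = -75, 0 and 75 mm, in any order; the posts at (-85, -45) mm (tall) and (70, -55) mm (short). Four black cans 46 mm high and two copper chokes along the -y wall.
- lens (a point): Centre of the front glass of the inspection camera, a grey box with a black round lens (diameter 38 mm) on a fixed stand; the lens looks along this frame's -x, 10 to 23 degrees downwards, towards the robot (the tilt hinge is stiff). z is the camera's own up direction. The camera body is 52 mm wide and reaches 80 mm behind the lens to the stand's post.
- focus (a point): The point on the camera's line of sight 130 mm in front of the lens, in the air, where the centre of the rating plate belongs. Same axes as the lens: +x points at the lens, z is the camera's up. When the module is shown rightly its x and z axes are parallel to these, so it leans with the camera.
- screwdriver: A screwdriver lying on the bench; a bystander.
- meter: A grey multimeter lying on the bench, 150 x 75 x 38 mm; a bystander.
- coil: A loose copper coil ring, diameter 56 mm, 24 mm high; a bystander.
- can_center (a point): A loose black capacitor can standing on the bench, diameter 35 mm, 50 mm high; a bystander.
- cup: A small steel bowl, 72 mm across, 45 mm high; a bystander.
Mind the look-alikes: they are no part of the job. Leave any turquoise look-alike of the part that bears module_center alone.

How it is judged:
On the way, in this order (a step that is already met when the one before it is completed fails the run):
1. the held pen's tip touches the top of the tall test post (contact force between tester and tall_post above 0.5 N and distance between tester_tip and tall_post_top below 0.013 m and contact force between the fingers and tester above 1 N), for 0.1 s.
2. the held pen's tip touches the top of the short test post (contact force between tester and short_post above 0.5 N and distance between tester_tip and short_post_top below 0.013 m and contact force between the fingers and tester above 1 N), for 0.1 s.
3. the pen stands in its holder again, let go (horizontal distance between tester_tip and holder_mouth below 0.012 m and z of tester_tip in the frame of holder_mouth below -0.055 m and angle between tester_tip's own z axis and vertical below 0.15 rad and contact force between the fingers and tester below 0.05 N), for 0.2 s.
At the end, for the whole second after the job is handed in: Pen in its holder (12 mm, 0.15 rad, collar within 7 mm of the tube). Module held still by the fingers alone, touching nothing else; plate centre 130 +/- 20 mm from the lens, within 20 mm of the line of sight each way; plate facing the lens, x and z axes within 0.15 rad of the camera's (horizontal distance between tester_tip and holder_mouth below 0.012 m and z of tester_tip in the frame of holder_mouth below -0.055 m and angle between tester_tip's own z axis and vertical below 0.15 rad and contact force between the fingers and module above 1 N and contact force between module and stand below 0.1 N and contact force between module and chassis below 0.1 N and height (world z) of module_center above 0.1 m and linear speed of module below 0.02 m/s and angular speed of module below 0.15 rad/s and x of module_plate in the frame of lens between -0.15 and -0.11 m and y of module_plate in the frame of lens between -0.02 and 0.02 m and z of module_plate in the frame of lens between -0.02 and 0.02 m and angle between the x axis of module_plate and the x axis of lens, either way round below 0.15 rad and angle between the z axis of module_plate and the z axis of lens, either way round below 0.15 rad and x of lens in the frame of module_plate above 0.08 m and angle between module_plate's own z axis and vertical below 1.2 rad); the arm keeps its last pose, push and grip.
It fails at once if another module is pulled out or shifted by more than 20 mm (distance of any of flat_center, low_center from where it was at the start of the episode above 0.02 m).
It fails at once if something else on the bench is pushed more than 40 mm (distance of any of screwdriver, meter, coil, can_center, cup from where it was at the start of the episode above 0.04 m).
It fails at once if the inspection camera's tilt is changed by more than about 10 degrees (distance of focus from where it was at the start of the episode above 0.035 m).
It also fails if it takes over 64 s, if anything falls off the work surface, if the arm or the gripper's body presses on something with over 40 N, if the wrist force passes 120 N, or if a joint passes its speed limit or range.

## Robot

A 6-joint arm with a two-finger parallel gripper is mounted at the origin on the work surface. World frame = base frame: x ahead of the robot, y to its left, z up, the work surface at z = 0. Lengths are in m, angles in rad, forces in N, time in s.
With the tool pointing down it reaches from about 0.3 to 0.875 m from the base axis. Payload 4.2 kg.
Tool frame: the origin (TCP) lies at the very end of the fingers, on their centre line; the grasp point (between the pads) lies ctrl.tcp_to_grasp behind it (ctrl.tcp_to_grasp is the distance from the TCP to the grasp point, in m); z points along the fingers, y is the line along which they close (so a half turn about z gives the same grasp; the last joint's range is limited). The gripper opens to 85 mm and grips with 20 to 120 N. Pads are 22 mm wide; open, the fingers measure 114 mm over their backs; the gripper's body (76 mm by 85 mm) begins 54 mm behind the grasp point. The pads swing forward as they close: fully open they stand 13 mm farther back than shut.
Start: joints at [-0.02, 0.32, 1.565, -0, 1.257, -0.02], TCP at [0.575, 0, 0.231] pointing down, gripper open.
Joint ranges: [-3.11, 3.11], [-0.84, 2.01], [0.21, 2.61], [-1.34, 4.49], [0.05, 2.63], [-2.56, 2.56]. Speed limits (rad/s): [2.57, 2.57, 3.14, 3.14, 3.14, 3.14].

## Interface

Orientations are given as a rotation vector (axis times angle).
In Python, from bench import ctrl gives the robot as it stands.
- The arm moves only by the tool step_arm, never from a script. Its arguments are lists of equal length, an entry for each row: "hand": the opening, from 0 (shut) to 1 (fully open); "delta_pos": the shift along the world's x, y, z in m, a list of three; "twist": the turn, a rotation vector about the world's x, y, z in degrees, a list of three. A call has 1 to 5 rows; each row shifts and turns the commanded pose from where the row before left it; what a row does not reach is not made up. A row lasts 1/12 s, in which the tool goes at most 41.7 mm and 7.16 degrees, less where a joint would pass 70% of its speed; a pose out of reach is approached as far as the arm can. A call is refused whole if a number of a shift passes 0.0417 or a number of a turn 7.16, either way. A call with a gripper value outside its range is refused whole. The fingers move at their own pace and stop on an object; "newtons" is the grip in N (left out, the last holds). Time passes only in rows, so rows that do not move let the fingers close. It gives the time, the measured TCP pose, the force, the opening and the grip force at its end, in the units of the state.
- ctrl.read_state(): the state, without advancing time (a new reading comes with each control period).
- ctrl.capture(name): name is "scene" or "side" or "wrist"; returns (picture, depth): 420x560x3 uint8, red, green, blue; 420x560 float32, m along the optical axis (not along the pixel's ray), 0 where there is no reading.
- ctrl.camera_info(name): a dict with "vertical_fov" (degrees; the focal length in pixels is half the picture's height over the tangent of half this angle, whatever the lens; pixels are square), "cx", "cy" (the principal point, pixels), "k1" (the pictures are not rectified: a ray, as slopes to the right and down, at radius r is drawn at 1 + k1 r^2 times it, then the intrinsics apply), "camera_from_world" (4x4, takes a point from world to camera coordinates). Camera axes: x right, y down, z forward; pixel columns grow to the right and rows downward; lengths in m; the calibration is good to about 2 mm. A picture is of the moment at which its call begins: read the wrist's pose just before it. camera_info takes no time and is no camera call; for the wrist camera it gives the pose at the moment of the call.
- ctrl.sign_off(): hands the job in; it is judged then, once.
Trained networks look in the newest picture that a camera, given by its name, has taken for a name from the list of things; names that differ only in an ending like _2 or _b are one class to them, and where a whole thing is asked for, a point or a joint stands for the part that bears it (a point fixed in the world has none). Each returns a list of dicts, best first, with "conf" (0 to 1); they miss things now and then, are a little off and sometimes report something else, mostly with a low value. They report only what shows in the picture. A call takes as long as a camera call. They do not tell look-alikes from the thing itself.
- ctrl.spot_in(label, camera): "at" ([column, row] in pixels, amid what is visible of it).
- ctrl.mark_of(label, camera): "at" ([column, row] in pixels: a listed point, or the origin of a listed thing).
The state is a dict: "time_s": time; "joint_pos": joint angles; "qd": joint speeds; "joint_efforts": joint torques, N m; "eef_pos": TCP position; "orientation": TCP orientation; "force": force on the tool from outside, world axes, zero at the start; "wrist_torque": the same for the moment, N m; "finger_gap": finger opening in m; "grasp_force": force on a finger pad.
Only numpy, scipy, OpenCV 4.12 (cv2) and the standard library are available. Lean on these libraries where they do the work, as an engineer would, in place of code of your own. Each camera call takes 0.05 s, during which the arm holds its last target. There are 200 camera calls.

## Working session

There is one attempt and no reset: what is moved stays moved. The work goes in short steps, Python scripts to look and compute and a tool call to move; the robot and the scene stay as the last step left them, time stands still between calls to the robot, and variables do not carry over. Pictures are saved under pics/ and viewed, at most 10 in all, crops included, and the job is handed in when it is done.

Besides the shell and the picture viewer there is one more tool, called after "Call:" by a JSON object that holds its "method" and its "body", one argument or row to a line. step_arm: Moves the arm, as the interface text tells. Its arguments: {"type":"object","properties":{"hand":{"type":"array"},"delta_pos":{"type":"array"},"twist":{"type":"array"},"newtons":{"type":"number"}},"required":["hand","delta_pos","twist"]}

```bash
mkdir -p pics
cat > h.py <<'E'
import numpy as np,cv2
from bench import ctrl
def K(n):
    i=ctrl.camera_info(n);f=210/np.tan(np.radians(i['vertical_fov'])/2)
    return i,f
def ray(n,p,i=None):
    if i is None:i,f=K(n)
    f=210/np.tan(np.radians(i['vertical_fov'])/2)
    d=np.array([(p[0]-i['cx'])/f,(p[1]-i['cy'])/f]);u=d.copy()
    for _ in range(20):u=d/(1+i['k1']*(u@u))
    T=np.linalg.inv(np.array(i['camera_from_world']))
    v=np.array([u[0],u[1],1.])
    return T[:3,3],T[:3,:3]@v   # origin, dir (unit depth)
def at_depth(n,p,dep,i=None):
    o,d=ray(n,p,i);return o+d*dep
def at_z(n,p,z,i=None):
    o,d=ray(n,p,i);return o+d*(z-o[2])/d[2]
def tri(rays):
    A=np.zeros((3,3));b=np.zeros(3)
    for o,d in rays:
        d=d/np.linalg.norm(d);P=np.eye(3)-np.outer(d,d);A+=P;b+=P@o
    x=np.linalg.solve(A,b);return x,[float(np.linalg.norm((np.eye(3)-np.outer(d,d)/(d@d))@(x-o))) for o,d in rays]
def cloud(n,dep,i=None):
    if i is None:i,_=K(n)
    f=210/np.tan(np.radians(i['vertical_fov'])/2)
    c,r=np.meshgrid(np.arange(560),np.arange(420));D=np.stack([(c-i['cx'])/f,(r-i['cy'])/f],-1);U=D.copy()
    for _ in range(20):U=D/(1+i['k1']*(U**2).sum(-1,keepdims=True))
    V=np.concatenate([U,np.ones(U.shape[:2]+(1,))],-1)*dep[...,None]
    T=np.linalg.inv(np.array(i['camera_from_world']));return V@T[:3,:3].T+T[:3,3]
E
cat > a.py <<'E'
from h import *
np.set_printoptions(precision=4,suppress=True)
print(ctrl.tcp_to_grasp)
L=['tester_grip','tester_tip','holder_mouth','tall_post_top','short_post_top','module_center','module_plate','flat_center','low_center','chassis','lens','focus','can_center']
for n in ['scene','side','wrist']:
    im,d=ctrl.capture(n);i,f=K(n);np.savez(f'{n}.npz',im=im,d=d);cv2.imwrite(f'pics/{n}0.png',im[:,:,::-1])
    T=np.linalg.inv(np.array(i['camera_from_world']));print(n,i['vertical_fov'],i['k1'],T[:3,3],T[:3,2])
    for l in L:
        for m in ctrl.mark_of(l,n)[:2]:
            if m['conf']>.3:
                p=m['at'];c,r=[int(round(v)) for v in p]
                dd=d[r,c] if 0<=r<420 and 0<=c<560 else 0
                print(n,l,round(m['conf'],2),np.round(p,1),at_depth(n,p,dd,i))
print(ctrl.read_state())
E
python3 a.py
```

```text
0.0187
scene 55.110683647799185 0.041686390768512514 [ 1.2469 -0.646   1.1647] [-0.5489  0.4575 -0.6996]
scene tester_grip 0.64 [335.2 191.5] [0.4935 0.2795 0.1064]
scene holder_mouth 0.84 [330.9 195.2] [0.4829 0.2687 0.0861]
scene tall_post_top 0.45 [238.8 255.4] [ 0.4304 -0.1541  0.0067]
scene short_post_top 0.61 [260.6 292.1] [ 0.6185 -0.2017  0.027 ]
scene module_center 0.78 [295.6 267. ] [ 0.6457 -0.0696  0.0758]
scene module_center 0.57 [340.  239.9] [0.6355 0.1652 0.0277]
scene module_plate 0.73 [327.7 185.8] [0.3708 0.3747 0.0006]
scene module_plate 0.64 [297.8 271.7] [ 0.6466 -0.0594  0.0416]
scene flat_center 0.71 [267.  244.4] [ 0.4961 -0.0713  0.0622]
scene low_center 0.78 [278.4 260.6] [ 0.5722 -0.0831  0.0515]
scene chassis 0.81 [262.4 276.9] [ 0.5618 -0.149   0.0053]
scene lens 0.83 [371.8 190.2] [0.7183 0.1802 0.3219]
scene lens 0.46 [334.8 189.6] [0.4941 0.275  0.1194]
scene can_center 0.61 [286.4 201.5] [ 0.5273 -0.0061  0.2554]
side 47.386960362550084 -0.16115896912989555 [ 0.0702 -1.1499  1.2234] [ 0.2877  0.7055 -0.6477]
side tester_grip 0.59 [243.2 176.8] [0.486
[... 1482 characters left out ...]
 247.8] [ 0.5542 -0.0537  0.0604]
wrist chassis 0.6 [266.9 300.7] [ 0.5548 -0.1436  0.0053]
wrist can_center 0.66 [23.2  4.2] [0.3613 0.1567 0.0502]
wrist can_center 0.5 [327.2 354.8] [ 0.6259 -0.2009  0.0296]
{'time_s': 2.1, 'joint_pos': array([-0.02  ,  0.3196,  1.5645,  0.    ,  1.2574, -0.02  ]), 'qd': array([ 0.0006,  0.001 ,  0.0009,  0.0006, -0.0009, -0.0011]), 'joint_efforts': array([  0.0001, -41.5404, -23.4419,  -0.    ,   0.0002,  -0.    ]), 'eef_pos': array([0.575 , 0.    , 0.2313]), 'orientation': array([2.2214, 2.2214, 0.0002]), 'force': array([-0.464 ,  0.1568, -0.072 ]), 'wrist_torque': array([ 0.0092, -0.0212,  0.026 ]), 'grasp_force': 0.0, 'finger_gap': 0.08515587692329829}
```

```bash
python3 -c "
import cv2,numpy as np
s=cv2.imread('pics/scene0.png')[110:340,180:460];cv2.imwrite('pics/s1.png',cv2.resize(s,(728,598),interpolation=3))
s=cv2.imread('pics/side0.png')[100:320,180:440];cv2.imwrite('pics/s2.png',cv2.resize(s,(702,594),interpolation=3))"
```

```text
(no output)
```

View pics/s1.png

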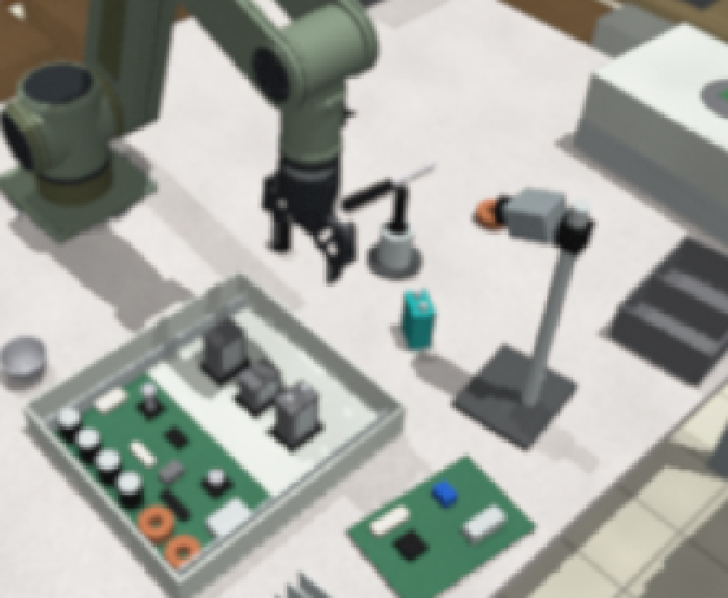

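View pics/s2.png

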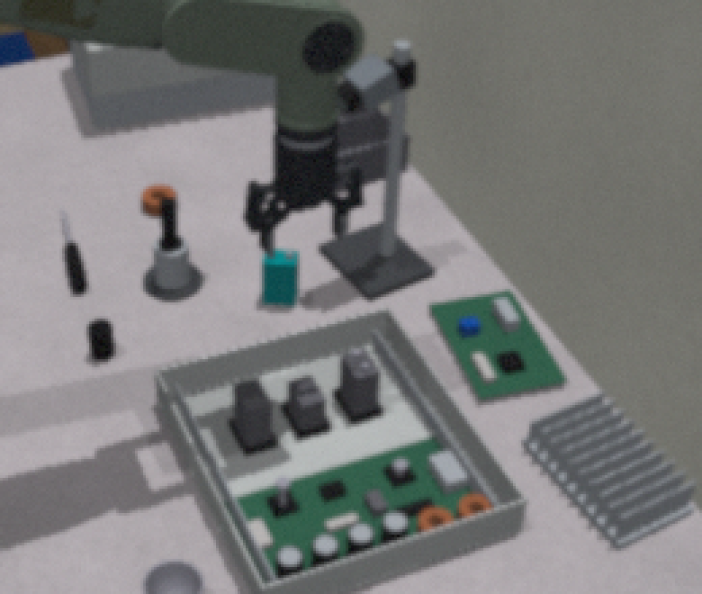

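View pics/wrist0.png

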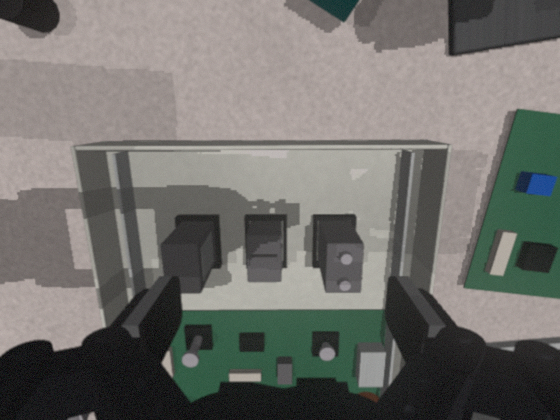

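Call:
{"method": "step_arm", "body": {
  "hand": [1,1,1,1,1],
  "delta_pos": [
    [-0.018,0.04,0.004],
    [-0.018,0.04,0.004],
    [-0.018,0.04,0.004],
    [-0.018,0.04,0.004],
    [-0.018,0.04,0.004]
  ],
  "twist": [
    [0,0,0],
    [0,0,0],
    [0,0,0],
    [0,0,0],
    [0,0,0]
  ]
}}

```text
time_s: 2.52
eef_pos: [0.4889, 0.1906, 0.2506]
orientation: [2.222, 2.22, 0.001]
force: [1.0, 0.2, -0.1]
finger_gap: 0.0857
grasp_force: 0.0
```

Call:
{"method": "step_arm", "body": {
  "hand": [1,1,1],
  "delta_pos": [
    [0,0,0],
    [0,0,0],
    [0,0,0]
  ],
  "twist": [
    [0,0,0],
    [0,0,0],
    [0,0,0]
  ]
}}

```text
time_s: 2.77
eef_pos: [0.49, 0.189, 0.2503]
orientation: [2.22, 2.222, -0.0]
force: [1.2, 0.6, 0.1]
finger_gap: 0.0855
grasp_force: 0.0
```

```bash
cat > b.py <<'E'
import sys
from h import *
np.set_printoptions(precision=4,suppress=True)
name,labels=sys.argv[1],sys.argv[2].split(',')
n='wrist';s=ctrl.read_state();print(s['eef_pos'],s['orientation'],s['time_s'],s['force'],s['finger_gap'])
i,f=K(n);im,d=ctrl.capture(n);C=cloud(n,d,i);np.savez(name+'.npz',im=im,d=d,C=C,M=np.array(i['camera_from_world']));cv2.imwrite(f'pics/{name}.png',im[:,:,::-1])
for l in labels:
    if l:
        for m in ctrl.mark_of(l,n)[:2]:
            p=m['at'];c,r=[int(round(v)) for v in p]
            if 0<=r<420 and 0<=c<560: print(l,round(m['conf'],2),np.round(p,1),C[r,c])
E
python3 b.py w1 tester_grip,holder_mouth,lens
```

```text
[0.49   0.189  0.2503] [ 2.22    2.2218 -0.0002] 2.7667 [1.1842 0.6137 0.1074] 0.08547438886665204
tester_grip 0.82 [276.4  91.7] [0.4846 0.2738 0.1486]
```

View pics/w1.png

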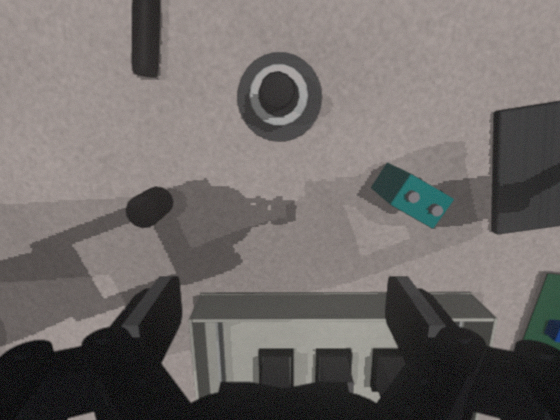

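```bash
cat > c.py <<'E'
from h import *
np.set_printoptions(precision=4,suppress=True)
C=np.load('w1.npz')['C'];
m=(C[...,2]>.135)&(C[...,2]<.16)&(abs(C[...,0]-.485)<.05)&(abs(C[...,1]-.27)<.05)
P=C[m];print('pen top',len(P),np.median(P,0),P.min(0),P.max(0))
m=(C[...,2]>.062)&(C[...,2]<.08)&(abs(C[...,0]-.485)<.05)&(abs(C[...,1]-.27)<.05)
P=C[m];print('collar/tube',len(P),cv2.minEnclosingCircle(P[:,:2].astype(np.float32)),np.median(P[:,2]))
# modules and posts from initial wrist view
z=np.load('wrist.npz');i=ctrl.camera_info('wrist')
for n in ['scene','side']:
    z=np.load(n+'.npz');Q=cloud(n,z['d']);
    m=(np.linalg.norm(Q-[.75,.18,.32],axis=-1)<.12)
    P=Q[m];print(n,len(P),P.min(0),P.max(0));np.save(n+'_cam.npy',P)
    np.save(n+'_col.npy',z['im'][m])
P=np.vstack([np.load(n+'_cam.npy') for n in ['scene','side']]);c=np.vstack([np.load(n+'_col.npy') for n in ['scene','side']])
for p,q in list(zip(P,c))[::12]:print(np.round(p,3),q)
E
python3 c.py
```

```text
pen top 1033 [0.4853 0.2756 0.1484] [0.4739 0.2637 0.1363] [0.4973 0.2869 0.1508]
collar/tube 1780 ((0.485446959733963, 0.2754208445549011), 0.025963708758354187) 0.07069678022317072
scene 846 [0.7023 0.1703 0.2131] [0.8232 0.2276 0.372 ]
side 572 [0.7019 0.1641 0.2117] [0.8219 0.2299 0.3727]
[0.723 0.215 0.339] [207 205 203]
[0.737 0.214 0.344] [163 171 172]
[0.728 0.204 0.34 ] [165 172 172]
[0.76  0.218 0.352] [165 172 174]
[0.726 0.196 0.339] [172 175 175]
[0.758 0.21  0.352] [147 157 160]
[0.719 0.192 0.333] [90 91 90]
[0.752 0.204 0.347] [148 158 161]
[0.796 0.213 0.371] [226 227 226]
[0.736 0.188 0.342] [149 160 162]
[0.769 0.199 0.358] [149 158 162]
[0.804 0.216 0.371] [225 227 226]
[0.745 0.186 0.345] [148 158 161]
[0.774 0.204 0.354] [139 148 151]
[0.809 0.214 0.371] [225 227 226]
[0.748 0.183 0.345] [149 158 162]
[0.774 0.205 0.349] [129 137 140]
[0.811 0.212 0.37 ] [222 225 225]
[0.749 0.176 0.345] [139 148 151]
[0.777 0.196 0.352] [129 138 140]
[0.812 0.205 0.371] [206 214 213]
[0.747 0.174 0.342] [113 120 123]
[0.776 0.192 0.351] [131 139 142]
[0.811 0.198 0.37 ] [163 16
[... 2365 characters left out ...]
335] [63 69 73]
[0.805 0.191 0.311] [48 46 48]
[0.736 0.168 0.335] [68 72 77]
[0.793 0.184 0.314] [59 62 64]
[0.735 0.173 0.329] [66 70 73]
[0.796 0.197 0.301] [72 73 78]
[0.732 0.175 0.324] [57 58 61]
[0.797 0.206 0.292] [75 80 82]
[0.728 0.182 0.316] [13 17 20]
[0.773 0.175 0.31 ] [76 80 81]
[0.717 0.177 0.318] [15 13 10]
[0.763 0.172 0.31 ] [81 82 82]
[0.724 0.181 0.309] [29 29 28]
[0.796 0.203 0.28 ] [84 85 89]
[0.74  0.174 0.306] [62 67 69]
[0.712 0.174 0.308] [19 18 26]
[0.718 0.185 0.296] [42 41 45]
[0.817 0.207 0.256] [103 104 102]
[0.796 0.206 0.248] [84 84 88]
[0.793 0.199 0.244] [80 83 88]
[0.792 0.196 0.237] [81 84 86]
[0.793 0.197 0.227] [84 85 91]
[0.803 0.199 0.214] [88 91 94]
```

Call:
{"method": "step_arm", "body": {
  "hand": [1,1,1,1,1],
  "delta_pos": [
    [-0.0017,0.029,-0.01],
    [-0.0015,0.029,-0.01],
    [-0.0015,0.0285,-0.011],
    [0,0,-0.03],
    [0,0,-0.03]
  ],
  "twist": [
    [0,0,0],
    [0,0,0],
    [0,0,0],
    [0,0,0],
    [0,0,0]
  ]
}}

```text
time_s: 3.38
eef_pos: [0.4865, 0.2766, 0.1591]
orientation: [2.22, 2.221, 0.005]
force: [0.4, -0.2, -0.3]
finger_gap: 0.0853
grasp_force: 0.0
```

Call:
{"method": "step_arm", "body": {
  "hand": [1,1,1,1,1],
  "delta_pos": [
    [0,0,-0.03],
    [0,0,-0.02],
    [0,0,-0.01],
    [0,0,0],
    [0,0,0]
  ],
  "twist": [
    [0,0,0],
    [0,0,0],
    [0,0,0],
    [0,0,0],
    [0,0,0]
  ]
}}

```text
time_s: 3.8
eef_pos: [0.486, 0.2754, 0.0996]
orientation: [2.223, 2.22, 0.001]
force: [0.4, -0.4, 0.3]
finger_gap: 0.0856
grasp_force: 0.0
```

Call:
{"method": "step_arm", "body": {
  "hand": [0,0,0,0,0],
  "delta_pos": [
    [0,0,0],
    [0,0,0],
    [0,0,0],
    [0,0,0],
    [0,0,0]
  ],
  "twist": [
    [0,0,0],
    [0,0,0],
    [0,0,0],
    [0,0,0],
    [0,0,0]
  ],
  "newtons": 45
}}

```text
time_s: 4.22
eef_pos: [0.4854, 0.2759, 0.0999]
orientation: [2.221, 2.221, 0.002]
force: [0.7, 0.4, 0.2]
finger_gap: 0.0256
grasp_force: 0.0
```

Call:
{"method": "step_arm", "body": {
  "hand": [0,0,0,0,0],
  "delta_pos": [
    [0,0,0],
    [0,0,0],
    [0,0,0],
    [0,0,0],
    [0,0,0]
  ],
  "twist": [
    [0,0,0],
    [0,0,0],
    [0,0,0],
    [0,0,0],
    [0,0,0]
  ]
}}

```text
time_s: 4.63
eef_pos: [0.4855, 0.2759, 0.1]
orientation: [2.221, 2.221, 0.002]
force: [-0.8, 0.2, 6.2]
finger_gap: 0.0228
grasp_force: 43.9
```

Call:
{"method": "step_arm", "body": {
  "hand": [0,0,0,0,0],
  "delta_pos": [
    [0,0,0.015],
    [0,0,0.03],
    [0,0,0.035],
    [0,0,0.03],
    [0,-0.015,0.01]
  ],
  "twist": [
    [0,0,0],
    [0,0,0],
    [0,0,0],
    [0,0,0],
    [0,0,0]
  ]
}}

```text
time_s: 5.05
eef_pos: [0.4871, 0.2632, 0.2234]
orientation: [2.218, 2.222, 0.014]
force: [0.9, 0.6, -0.5]
finger_gap: 0.0228
grasp_force: 44.3
```

Call:
{"method": "step_arm", "body": {
  "hand": [0,0,0,0,0],
  "delta_pos": [
    [0,-0.03,0],
    [0,-0.036,0],
    [0,-0.036,0],
    [0,-0.036,0],
    [0,-0.036,0]
  ],
  "twist": [
    [0,0,0],
    [0,0,0],
    [0,0,0],
    [0,0,0],
    [0,0,0]
  ]
}}

```text
time_s: 5.47
eef_pos: [0.4838, 0.0845, 0.218]
orientation: [-2.22, -2.221, 0.003]
force: [0.5, -1.1, -1.7]
finger_gap: 0.023
grasp_force: 44.3
```

Call:
{"method": "step_arm", "body": {
  "hand": [0,0,0,0,0],
  "delta_pos": [
    [-0.003,-0.036,0],
    [-0.003,-0.036,0],
    [-0.003,-0.036,0],
    [-0.003,-0.036,0],
    [-0.003,-0.03,0]
  ],
  "twist": [
    [0,0,0],
    [0,0,0],
    [0,0,0],
    [0,0,0],
    [0,0,0]
  ]
}}

```text
time_s: 5.88
eef_pos: [0.4685, -0.0898, 0.2181]
orientation: [-2.221, -2.219, 0.003]
force: [-0.0, -0.5, -1.6]
finger_gap: 0.0225
grasp_force: 44.3
```

Call:
{"method": "step_arm", "body": {
  "hand": [0,0,0,0],
  "delta_pos": [
    [0,-0.03,0],
    [0,-0.02,0],
    [0,0,0],
    [0,0,0]
  ],
  "twist": [
    [0,0,0],
    [0,0,0],
    [0,0,0],
    [0,0,0]
  ]
}}

```text
time_s: 6.22
eef_pos: [0.469, -0.1381, 0.2181]
orientation: [-2.223, -2.217, 0.001]
force: [-0.0, 0.1, -1.0]
finger_gap: 0.0229
grasp_force: 44.3
```

```bash
python3 b.py w2 tall_post_top,short_post_top,tester_tip
```

```text
[ 0.469  -0.1381  0.2181] [-2.2227 -2.2168  0.0015] 6.2167 [-0.0457  0.1364 -1.0336] 0.022868367712154926
short_post_top 0.98 [438.7 249.7] [ 0.6268 -0.2012  0.0302]
tester_tip 0.94 [282.4 219. ] [ 0.4674 -0.1361  0.1333]
```

View pics/w2.png

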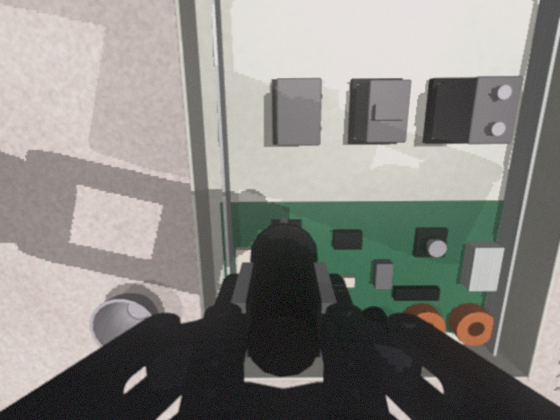

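Run:
```python
from h import *
np.set_printoptions(precision=4,suppress=True)
C2=np.load('w2.npz')['C']
i=dict(ctrl.camera_info('wrist'));z=np.array([0,-.2868,-.958]);x=np.array([1.,0,0]);y=np.cross(z,x);R=np.stack([x,y,z]);M=np.eye(4);M[:3,:3]=R;M[:3,3]=-R@[.5744,.0719,.3744];i['camera_from_world']=M
C1=cloud('wrist',np.load('wrist.npz')['d'],i)
def top(C,c,z,r=.016,tz=.006):
    m=(np.hypot(C[...,0]-c[0],C[...,1]-c[1])<r)&(abs(C[...,2]-z)<tz);P=C[m]
    if len(P)<5:return None
    return len(P),P.mean(0),(P.min(0)+P.max(0))/2,np.ptp(P,axis=0)
for n,C in(('1',C1),('2',C2)):
    print(n,'tall',top(C,(.4703,-.1892),.05));print(n,'short',top(C,(.6268,-.199),.0285))
    for k,xx,h in(('flat',.48,.082),('low',.555,.06),('mod',.63,.082)):print(n,k,top(C,(xx,-.063),h,.036,.004))
    print(n,'studs',top(C,(.63,-.063),.09,.04,.0035))
```

```text
1 tall (221, array([ 0.4716, -0.1893,  0.0497]), array([ 0.4711, -0.1903,  0.0482]), array([0.018 , 0.0184, 0.0074]))
1 short (194, array([ 0.6257, -0.1986,  0.0278]), array([ 0.6257, -0.1999,  0.0262]), array([0.0176, 0.0184, 0.0073]))
1 flat (1635, array([ 0.4828, -0.0614,  0.0822]), array([ 0.4806, -0.0656,  0.0813]), array([0.0348, 0.0501, 0.0065]))
1 low (1305, array([ 0.5558, -0.0626,  0.0603]), array([ 0.5556, -0.065 ,  0.06  ]), array([0.0351, 0.0499, 0.0079]))
1 mod (1672, array([ 0.6296, -0.0631,  0.0823]), array([ 0.6302, -0.0649,  0.0819]), array([0.0343, 0.0503, 0.0076]))
1 studs (218, array([ 0.63  , -0.0645,  0.0901]), array([ 0.6302, -0.0652,  0.0893]), array([0.0101, 0.0362, 0.0055]))
2 tall None
2 short (267, array([ 0.625 , -0.1995,  0.0281]), array([ 0.6255, -0.2003,  0.0267]), array([0.0182, 0.0183, 0.0075]))
2 flat (2991, array([ 0.4803, -0.0655,  0.0824]), array([ 0.4807, -0.0661,  0.0815]), array([0.0347, 0.0496, 0.0064]))
2 low (2073, array([ 0.5539, -0.0652,  0.0604]), array([ 0.5552, -0.0659,  0.0599]), array([0.0346, 0.0495, 0.0077]))
2 mod (2748, array([ 0.6279, -0.0647,  0.0824]), array([ 0.6298, -0.0652,  0.082 ]), array([0.0351, 0.0493, 0.008 ]))
2 studs (380, array([ 0.6291, -0.0652,  0.0901]), array([ 0.6296, -0.0655,  0.0894]), array([0.0111, 0.0357, 0.0055]))
```

Call:
{"method": "step_arm", "body": {
  "hand": [0,0,0,0,0],
  "delta_pos": [
    [0.001,-0.026,0],
    [0.001,-0.026,0],
    [0,0,-0.03],
    [0,0,-0.025],
    [0,0,-0.013]
  ],
  "twist": [
    [0,0,0],
    [0,0,0],
    [0,0,0],
    [0,0,0],
    [0,0,0]
  ]
}}

```text
time_s: 6.83
eef_pos: [0.4708, -0.1881, 0.1487]
orientation: [-2.218, -2.22, 0.002]
force: [-0.3, -0.2, -1.1]
finger_gap: 0.023
grasp_force: 44.3
```

Call:
{"method": "step_arm", "body": {
  "hand": [0,0,0,0,0],
  "delta_pos": [
    [0,0,0],
    [0,0,-0.002],
    [0,0,-0.002],
    [0,0,-0.002],
    [0,0,-0.001]
  ],
  "twist": [
    [0,0,0],
    [0,0,0],
    [0,0,0],
    [0,0,0],
    [0,0,0]
  ]
}}

```text
time_s: 7.25
eef_pos: [0.4728, -0.1893, 0.145]
orientation: [2.22, 2.221, 0.001]
force: [0.3, 0.3, -0.3]
finger_gap: 0.0231
grasp_force: 44.3
```

Call:
{"method": "step_arm", "body": {
  "hand": [0,0,0,0],
  "delta_pos": [
    [0,0,-0.001],
    [0,0,-0.001],
    [0,0,0],
    [0,0,0]
  ],
  "twist": [
    [0,0,0],
    [0,0,0],
    [0,0,0],
    [0,0,0]
  ]
}}

```text
time_s: 7.58
eef_pos: [0.4722, -0.1893, 0.1424]
orientation: [2.221, 2.221, 0.0]
force: [-1.2, -0.2, -0.3]
finger_gap: 0.023
grasp_force: 44.3
```

Call:
{"method": "step_arm", "body": {
  "hand": [0,0,0,0],
  "delta_pos": [
    [0,0,-0.001],
    [0,0,-0.001],
    [0,0,0],
    [0,0,0]
  ],
  "twist": [
    [0,0,0],
    [0,0,0],
    [0,0,0],
    [0,0,0]
  ]
}}

```text
time_s: 7.92
eef_pos: [0.4725, -0.1895, 0.1417]
orientation: [2.22, 2.22, 0.001]
force: [-2.0, 0.1, 8.0]
finger_gap: 0.0229
grasp_force: 45.4
```

Call:
{"method": "step_arm", "body": {
  "hand": [0,0,0,0,0],
  "delta_pos": [
    [0,0,0],
    [0,0,0.03],
    [0.03,0,0.01],
    [0.039,-0.003,0],
    [0.039,-0.004,0]
  ],
  "twist": [
    [0,0,0],
    [0,0,0],
    [0,0,0],
    [0,0,0],
    [0,0,0]
  ]
}}

```text
time_s: 8.33
eef_pos: [0.5816, -0.1965, 0.182]
orientation: [2.22, 2.219, 0.002]
force: [-0.5, -1.0, -0.9]
finger_gap: 0.0227
grasp_force: 44.6
```

Call:
{"method": "step_arm", "body": {
  "hand": [0,0,0,0,0],
  "delta_pos": [
    [0.036,-0.003,0],
    [0.01,0,-0.02],
    [0,0,-0.02],
    [0,0,-0.01],
    [0,0,0]
  ],
  "twist": [
    [0,0,0],
    [0,0,0],
    [0,0,0],
    [0,0,0],
    [0,0,0]
  ]
}}

```text
time_s: 8.75
eef_pos: [0.6242, -0.1986, 0.1269]
orientation: [-2.217, -2.217, 0.005]
force: [-0.5, -0.4, -1.0]
finger_gap: 0.023
grasp_force: 44.7
```

Call:
{"method": "step_arm", "body": {
  "hand": [0,0,0,0,0],
  "delta_pos": [
    [0,-0.001,-0.003],
    [0,0,-0.003],
    [0,0,-0.001],
    [0,0,0],
    [0,0,0]
  ],
  "twist": [
    [0,0,0],
    [0,0,0],
    [0,0,0],
    [0,0,0],
    [0,0,0]
  ]
}}

```text
time_s: 9.17
eef_pos: [0.6263, -0.2005, 0.1242]
orientation: [2.221, 2.22, 0.001]
force: [-0.2, -0.5, -0.8]
finger_gap: 0.0229
grasp_force: 44.7
```

Call:
{"method": "step_arm", "body": {
  "hand": [0,0,0,0,0],
  "delta_pos": [
    [0,0,-0.002],
    [0,0,-0.001],
    [0,0,-0.001],
    [0,0,0],
    [0,0,0]
  ],
  "twist": [
    [0,0,0],
    [0,0,0],
    [0,0,0],
    [0,0,0],
    [0,0,0]
  ]
}}

```text
time_s: 9.58
eef_pos: [0.6263, -0.2004, 0.1199]
orientation: [2.221, 2.221, 0.0]
force: [-1.0, 1.3, 4.2]
finger_gap: 0.0229
grasp_force: 45.3
```

Call:
{"method": "step_arm", "body": {
  "hand": [0,0,0,0,0],
  "delta_pos": [
    [0,0,-0.001],
    [0,0,0],
    [0,0,0.036],
    [0,0,0.04],
    [0,0.015,0.03]
  ],
  "twist": [
    [0,0,0],
    [0,0,0],
    [0,0,0],
    [0,0,0],
    [0,0,0]
  ]
}}

```text
time_s: 10.0
eef_pos: [0.6266, -0.1874, 0.2262]
orientation: [2.222, 2.217, -0.0]
force: [1.4, 0.4, 0.6]
finger_gap: 0.0228
grasp_force: 44.8
```

Call:
{"method": "step_arm", "body": {
  "hand": [0,0,0,0,0],
  "delta_pos": [
    [-0.01,0.036,0],
    [-0.011,0.036,0],
    [-0.011,0.036,0],
    [-0.011,0.036,0],
    [-0.011,0.036,0]
  ],
  "twist": [
    [0,0,0],
    [0,0,0],
    [0,0,0],
    [0,0,0],
    [0,0,0]
  ]
}}

```text
time_s: 10.42
eef_pos: [0.5713, -0.0038, 0.2239]
orientation: [-2.222, -2.221, -0.0]
force: [0.5, 0.5, -1.1]
finger_gap: 0.0226
grasp_force: 44.8
```

Call:
{"method": "step_arm", "body": {
  "hand": [0,0,0,0,0],
  "delta_pos": [
    [-0.011,0.036,0],
    [-0.011,0.036,0],
    [-0.011,0.036,0],
    [-0.011,0.036,0],
    [-0.011,0.036,0]
  ],
  "twist": [
    [0,0,0],
    [0,0,0],
    [0,0,0],
    [0,0,0],
    [0,0,0]
  ]
}}

```text
time_s: 10.83
eef_pos: [0.5163, 0.1763, 0.2239]
orientation: [-2.222, -2.221, -0.0]
force: [0.7, 0.2, -0.6]
finger_gap: 0.023
grasp_force: 44.8
```

Call:
{"method": "step_arm", "body": {
  "hand": [0,0,0,0],
  "delta_pos": [
    [-0.011,0.036,0],
    [-0.011,0.036,0],
    [0,0,0],
    [0,0,0]
  ],
  "twist": [
    [0,0,0],
    [0,0,0],
    [0,0,0],
    [0,0,0]
  ]
}}

```text
time_s: 11.17
eef_pos: [0.4944, 0.2483, 0.2238]
orientation: [2.217, 2.226, -0.001]
force: [-0.1, -1.2, -0.6]
finger_gap: 0.0229
grasp_force: 44.8
```

```bash
python3 b.py w3 tester_tip,holder_mouth
```

```text
[0.4944 0.2483 0.2238] [ 2.217   2.2257 -0.0008] 11.1667 [-0.1007 -1.1963 -0.5579] 0.02288297265685637
tester_tip 0.84 [286.3 219. ] [0.4957 0.2498 0.1376]
holder_mouth 0.69 [270.2 168. ] [0.4802 0.2659 0.0138]
```

View pics/w3.png

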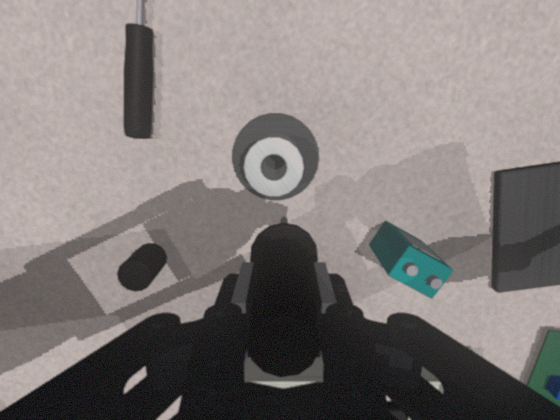

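Run:
```python
from h import *
np.set_printoptions(precision=4,suppress=True)
C=np.load('w3.npz')['C']
m=(abs(C[...,2]-.07)<.004)&(np.hypot(C[...,0]-.4853,C[...,1]-.2755)<.03);P=C[m]
print(len(P),cv2.minEnclosingCircle(P[:,:2].astype(np.float32)),P[:,2].mean())
print(at_z('wrist',(274,166),.07),at_z('wrist',(284,218),.132),ctrl.read_state()['eef_pos'])
```

```text
2321 ((0.48534971475601196, 0.27563557028770447), 0.025912437587976456) 0.07033621882633102
[0.487  0.2737 0.07  ] [0.4953 0.2461 0.132 ] [0.4954 0.2458 0.224 ]
```

Call:
{"method": "step_arm", "body": {
  "hand": [0,0,0,0,0],
  "delta_pos": [
    [-0.009,0.028,0],
    [0,0,-0.025],
    [0,0,-0.025],
    [0,0,0],
    [0,0,0]
  ],
  "twist": [
    [0,0,0],
    [0,0,0],
    [0,0,0],
    [0,0,0],
    [0,0,0]
  ]
}}

```text
time_s: 11.73
eef_pos: [0.486, 0.2732, 0.1734]
orientation: [-2.223, -2.219, 0.005]
force: [-0.3, 0.5, 0.1]
finger_gap: 0.023
grasp_force: 44.7
```

Call:
{"method": "step_arm", "body": {
  "hand": [0],
  "delta_pos": [
    [0,0,0]
  ],
  "twist": [
    [0,0,0]
  ]
}}

```text
time_s: 11.82
eef_pos: [0.4873, 0.2741, 0.1754]
orientation: [2.223, 2.219, 0.003]
force: [1.1, 0.1, -0.7]
finger_gap: 0.0229
grasp_force: 44.7
```

Call:
{"method": "step_arm", "body": {
  "hand": [0],
  "delta_pos": [
    [0,0,0]
  ],
  "twist": [
    [0,0,0]
  ]
}}

```text
time_s: 11.9
eef_pos: [0.4875, 0.2745, 0.1759]
orientation: [2.222, 2.219, 0.005]
force: [0.2, -0.5, -1.0]
finger_gap: 0.0229
grasp_force: 44.7
```

Call:
{"method": "step_arm", "body": {
  "hand": [0,0,0,0,0],
  "delta_pos": [
    [-0.0015,0.0015,0],
    [0,0,-0.015],
    [0,0,-0.015],
    [0,0,-0.015],
    [0,0,-0.012]
  ],
  "twist": [
    [0,0,0],
    [0,0,0],
    [0,0,0],
    [0,0,0],
    [0,0,0]
  ]
}}

```text
time_s: 12.32
eef_pos: [0.4848, 0.2763, 0.1173]
orientation: [2.221, 2.221, 0.002]
force: [-0.9, -0.2, -0.2]
finger_gap: 0.023
grasp_force: 44.7
```

Call:
{"method": "step_arm", "body": {
  "hand": [0,0,0,0,0],
  "delta_pos": [
    [0,0,-0.01],
    [0,0,-0.005],
    [0,0,-0.001],
    [0,0,0],
    [0,0,0]
  ],
  "twist": [
    [0,0,0],
    [0,0,0],
    [0,0,0],
    [0,0,0],
    [0,0,0]
  ]
}}

```text
time_s: 12.73
eef_pos: [0.4852, 0.2765, 0.1021]
orientation: [2.221, 2.221, 0.003]
force: [-0.1, 0.9, -0.8]
finger_gap: 0.0231
grasp_force: 44.7
```

Call:
{"method": "step_arm", "body": {
  "hand": [0,0,1,1,1],
  "delta_pos": [
    [0,0,-0.002],
    [0,0,0],
    [0,0,0],
    [0,0,0],
    [0,0,0]
  ],
  "twist": [
    [0,0,0],
    [0,0,0],
    [0,0,0],
    [0,0,0],
    [0,0,0]
  ]
}}

```text
time_s: 13.15
eef_pos: [0.4847, 0.2762, 0.0994]
orientation: [2.221, 2.221, 0.0]
force: [1.1, 0.7, -0.5]
finger_gap: 0.0588
grasp_force: 0.0
```

Call:
{"method": "step_arm", "body": {
  "hand": [1,1,1,1,1],
  "delta_pos": [
    [0,0,0],
    [0,0,0],
    [0,0,0],
    [0,0,0],
    [0,0,0]
  ],
  "twist": [
    [0,0,0],
    [0,0,0],
    [0,0,0],
    [0,0,0],
    [0,0,0]
  ]
}}

```text
time_s: 13.57
eef_pos: [0.4847, 0.2762, 0.0992]
orientation: [2.221, 2.221, -0.0]
force: [-0.1, 0.1, 0.3]
finger_gap: 0.0853
grasp_force: 0.0
```

Call:
{"method": "step_arm", "body": {
  "hand": [1,1,1,1,1],
  "delta_pos": [
    [0,0,0.02],
    [0,0,0.035],
    [0,0,0.038],
    [0,0,0.038],
    [0,-0.02,0.02]
  ],
  "twist": [
    [0,0,0],
    [0,0,0],
    [0,0,0],
    [0,0,0],
    [0,0,0]
  ]
}}

```text
time_s: 13.98
eef_pos: [0.4863, 0.259, 0.2549]
orientation: [2.218, 2.223, 0.013]
force: [0.9, 0.4, 0.9]
finger_gap: 0.0854
grasp_force: 0.0
```

Call:
{"method": "step_arm", "body": {
  "hand": [1,1,1,1,1],
  "delta_pos": [
    [0.003,-0.01,0.0035],
    [0.003,-0.01,0.0035],
    [0.003,-0.01,0.0035],
    [0.003,-0.01,0.0035],
    [0.003,-0.01,0.0035]
  ],
  "twist": [
    [0,0,7],
    [0,0,7],
    [0,0,7],
    [0,0,7],
    [0,0,7]
  ]
}}

```text
time_s: 14.4
eef_pos: [0.4996, 0.2057, 0.268]
orientation: [-1.442, -2.791, -0.0]
force: [0.1, -0.1, -0.1]
finger_gap: 0.0855
grasp_force: 0.0
```

Call:
{"method": "step_arm", "body": {
  "hand": [1,1,1,1,1],
  "delta_pos": [
    [0.003,-0.01,0.0035],
    [0.003,-0.01,0.0035],
    [0.003,-0.01,0.0035],
    [0.003,-0.01,0.0035],
    [0.003,-0.01,0.0035]
  ],
  "twist": [
    [0,0,7],
    [0,0,7],
    [0,0,7],
    [0,0,7],
    [0,0,7]
  ]
}}

```text
time_s: 14.82
eef_pos: [0.5147, 0.1557, 0.2854]
orientation: [-0.536, -3.095, -0.0]
force: [0.0, 0.4, 0.6]
finger_gap: 0.0854
grasp_force: 0.0
```

Call:
{"method": "step_arm", "body": {
  "hand": [1,1,1,1,1],
  "delta_pos": [
    [0.003,-0.01,0.0035],
    [0.003,-0.01,0.0035],
    [0.003,-0.01,0.0035],
    [0,0,0],
    [0,0,0]
  ],
  "twist": [
    [0,0,7],
    [0,0,7],
    [0,0,6],
    [0,-7,0],
    [0,-7,0]
  ]
}}

```text
time_s: 15.23
eef_pos: [0.5258, 0.1257, 0.2959]
orientation: [0.002, 2.892, 0.0]
force: [-0.2, -0.3, 0.1]
finger_gap: 0.0852
grasp_force: 0.0
```

Call:
{"method": "step_arm", "body": {
  "hand": [1,1,1,1,1],
  "delta_pos": [
    [0,0,0],
    [0,0,0],
    [0,0,0],
    [0,0,0],
    [0,0,0]
  ],
  "twist": [
    [0,-7,0],
    [0,-7,0],
    [0,-7,0],
    [0,-7,0],
    [0,0,0]
  ]
}}

```text
time_s: 15.65
eef_pos: [0.5182, 0.1238, 0.2906]
orientation: [-0.001, 2.429, -0.008]
force: [-1.1, 0.5, -1.6]
finger_gap: 0.085
grasp_force: 0.0
```

```bash
python3 b.py w4 lens,tester_grip; python3 -c "
from h import *;print(ctrl.read_state()['joint_pos'])"
```

```text
[0.5182 0.1238 0.2906] [-0.0013  2.4291 -0.0079] 15.65 [-1.0985  0.4621 -1.5684] 0.08496562474614286
lens 0.9 [358.5 385.2] [0.7099 0.1886 0.311 ]
tester_grip 0.82 [521.3   3. ] [0.4785 0.2661 0.1269]
[ 0.34780584 -0.05069757  2.04645091 -0.48584254  0.50721974 -0.87100072]
```

View pics/w4.png

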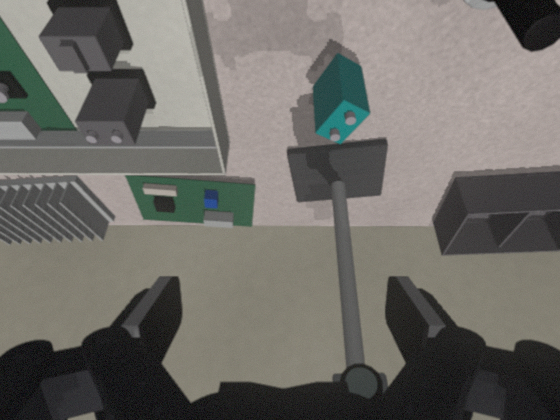

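Run:
```python
from h import *
np.set_printoptions(precision=4,suppress=True)
z=np.load('w4.npz');C=z['C'];im=z['im']
print(C[360:410:6,335:392:8].round(3).tolist())
def ransac(P,tol=.002,n0=None,cosmin=.8,it=800):
    g=np.random.default_rng(0);best=None
    for _ in range(it):
        q=P[g.choice(len(P),3,False)];n=np.cross(q[1]-q[0],q[2]-q[0]);l=np.linalg.norm(n)
        if l<1e-7:continue
        n/=l
        if n0 is not None and abs(n@n0)<cosmin:continue
        m=abs((P-q[0])@n)<tol
        if best is None or m.sum()>best.sum():best=m
    Q=P[best];c=Q.mean(0);n=np.linalg.svd(Q-c)[2][2]
    if n0 is not None and n@n0<0:n=-n
    return c,n,len(Q),Q
W=C[340:420,320:400].reshape(-1,3);W=W[np.linalg.norm(W-[.71,.19,.31],axis=1)<.04]
c,n,k,Q=ransac(W,n0=np.array([-1,0,-.3]));print('front',c,n,k,len(W),Q.min(0),Q.max(0))
for f in['scene','side']:
    P=np.load(f+'_cam.npy');P=P[P[:,0]<.79]
    c,n,k,Q=ransac(P,n0=np.array([-.3,0,1.]));print(f,'top',c,n,k,'pitch',np.degrees(np.arcsin(-n[0])),Q.min(0),Q.max(0))
    c,n,k,Q=ransac(P[P[:,1]<.195],n0=np.array([0,-1,0.]));print(f,'side',c,n,k,Q.min(0),Q.max(0))
```

```text
[[[1.318, 0.253, 0.182], [1.316, 0.273, 0.182], [0.795, 0.2, 0.275], [0.794, 0.209, 0.275], [1.32, 0.335, 0.181], [1.317, 0.355, 0.181], [0.369, 0.123, 0.351], [1.316, 0.396, 0.181]], [[1.317, 0.252, 0.196], [1.315, 0.272, 0.196], [0.716, 0.185, 0.294], [0.716, 0.192, 0.294], [0.714, 0.199, 0.295], [1.317, 0.353, 0.195], [1.314, 0.372, 0.196], [1.316, 0.393, 0.195]], [[1.316, 0.25, 0.21], [0.716, 0.177, 0.3], [0.715, 0.184, 0.3], [0.713, 0.191, 0.3], [0.711, 0.198, 0.3], [0.712, 0.206, 0.3], [1.316, 0.371, 0.209], [1.314, 0.39, 0.21]], [[0.739, 0.173, 0.301], [0.713, 0.176, 0.305], [0.711, 0.183, 0.305], [0.711, 0.19, 0.305], [0.709, 0.197, 0.305], [0.708, 0.204, 0.305], [0.732, 0.217, 0.302], [1.316, 0.389, 0.223]], [[0.462, 0.135, 0.34], [0.462, 0.137, 0.34], [0.71, 0.182, 0.31], [0.71, 0.19, 0.31], [0.708, 0.196, 0.31], [0.707, 0.203, 0.31], [0.73, 0.216, 0.308], [0.451, 0.146, 0.341]], [[0.462, 0.135, 0.341], [0.461, 0.137, 0.342], [0.708, 0.182, 0.315], [0.708, 0.189, 0.315], [0.706, 0.195, 0.315], [0.706, 0.202, 0.315], [0.73, 0.215, 0.313], [0.45, 0.145, 0.343]], [[0.458, 0.13
[... 433 characters left out ...]
139, 0.346], [0.456, 0.141, 0.346], [0.447, 0.141, 0.346], [0.447, 0.142, 0.346], [0.448, 0.144, 0.346]]]
front [0.7101 0.1932 0.3069] [-0.9259 -0.1309 -0.3543] 1080 1260 [0.7023 0.1734 0.2914] [0.7183 0.2099 0.3232]
scene top [0.748  0.197  0.3467] [-0.3628 -0.0521  0.9304] 137 pitch 21.272126663868058 [0.7086 0.1704 0.3306] [0.779  0.2258 0.3582]
scene side [0.759  0.1752 0.3291] [ 0.1116 -0.9938 -0.0035] 142 [0.7306 0.1706 0.2989] [0.7894 0.1801 0.3568]
side top [0.7499 0.1943 0.3469] [-0.2635  0.0268  0.9643] 85 pitch 15.279463152598113 [0.7201 0.1653 0.3388] [0.7889 0.2252 0.3571]
side side [0.7579 0.174  0.3291] [ 0.196  -0.9803  0.0242] 76 [0.729  0.1682 0.3082] [0.7861 0.1805 0.3556]
```

Call:
{"method": "step_arm", "body": {
  "hand": [1,1,1,1,1],
  "delta_pos": [
    [0.018,-0.031,0],
    [0.018,-0.031,0],
    [0.018,-0.031,0],
    [0.018,-0.031,0],
    [0.018,-0.031,0]
  ],
  "twist": [
    [0,7,0],
    [0,7,0],
    [0,7,0],
    [0,7,0],
    [0,7,0]
  ]
}}

```text
time_s: 16.22
eef_pos: [0.6049, -0.0118, 0.2982]
orientation: [0.007, 2.945, -0.024]
force: [1.3, 0.8, 0.1]
finger_gap: 0.0855
grasp_force: 0.0
```

Call:
{"method": "step_arm", "body": {
  "hand": [1,1,1,1,1],
  "delta_pos": [
    [0.018,-0.031,-0.02],
    [0,0,-0.04],
    [0,0,-0.04],
    [0,0,0],
    [0,0,0]
  ],
  "twist": [
    [0,7,0],
    [0,0,0],
    [0,0,0],
    [0,0,0],
    [0,0,0]
  ]
}}

```text
time_s: 16.63
eef_pos: [0.6207, -0.0418, 0.1934]
orientation: [0.008, 3.071, -0.03]
force: [-0.0, -0.2, 0.5]
finger_gap: 0.0856
grasp_force: 0.0
```

```bash
python3 b.py w5 module_center,tester_grip
python3 - <<'E'
from h import *
np.set_printoptions(precision=4,suppress=True)
C=np.load('w5.npz')['C']
for k,c,zz,r,t in(('mod',(.63,-.065),.082,.036,.004),('studs',(.63,-.065),.09,.04,.0035)):
    m=(np.hypot(C[...,0]-c[0],C[...,1]-c[1])<r)&(abs(C[...,2]-zz)<t);P=C[m]
    if len(P): print(k,len(P),P.mean(0),(P.min(0)+P.max(0))/2,np.ptp(P,axis=0),cv2.minAreaRect(P[:,:2].astype(np.float32)))
E
```

```text
[ 0.6207 -0.0418  0.1934] [ 0.0076  3.0712 -0.0297] 16.6333 [-0.0081 -0.1769  0.498 ] 0.08564606171570442
module_center 0.7 [259.3 201. ] [ 0.6184 -0.0633  0.0833]
module_center 0.61 [549.1 187.5] [0.6146 0.1638 0.0624]
mod 2406 [ 0.6281 -0.0651  0.0824] [ 0.6295 -0.0655  0.082 ] [0.0337 0.0493 0.008 ] ((0.6294785737991333, -0.06545460224151611), (0.03365880250930786, 0.049329884350299835), 0.05262855067849159)
studs 312 [ 0.6294 -0.065   0.0902] [ 0.63   -0.0653  0.0895] [0.0107 0.0357 0.0058] ((0.6301455497741699, -0.06529469043016434), (0.01072676945477724, 0.03573915734887123), 0.5445111989974976)
```

```bash
cat > t.py <<'E'
# usage: t.py yaw pitch x y z : twist (deg, world) and shift to a tool pose, module frame turned yaw then tilted back by pitch
import sys
from h import *
from scipy.spatial.transform import Rotation as R
yaw,p,x,y,z=map(float,sys.argv[1:])
s=ctrl.read_state();Rc=R.from_rotvec(s['orientation'])
Rd=R.from_euler('z',yaw,degrees=True)*R.from_euler('y',-p,degrees=True)*R.from_euler('y',180,degrees=True)
print('twist',np.degrees((Rd*Rc.inv()).as_rotvec()).round(2),'shift',np.round([x,y,z]-s['eef_pos'],4),s['eef_pos'],s['joint_pos'].round(2))
E
python3 t.py 0 0 0.630 -0.0655 0.12
```

```text
twist [1.21 4.64 0.24] shift [ 0.0078 -0.0241 -0.0787] [ 0.62218835 -0.04141315  0.19873228] [-0.08  0.38  1.56 -0.02  1.12 -1.64]
```

Call:
{"method": "step_arm", "body": {
  "hand": [1,1,1,1,1],
  "delta_pos": [
    [0.004,-0.012,0],
    [0.004,-0.012,0],
    [0,0,-0.03],
    [0,0,-0.03],
    [0,0,0]
  ],
  "twist": [
    [0.6,2.2,0.1],
    [0.6,2.2,0.1],
    [0,0,0],
    [0,0,0],
    [0,0,0]
  ]
}}

```text
time_s: 17.2
eef_pos: [0.6261, -0.0651, 0.1327]
orientation: [-0.001, -3.134, -0.001]
force: [-1.8, -0.1, -0.6]
finger_gap: 0.0856
grasp_force: 0.0
```

Call:
{"method": "step_arm", "body": {
  "hand": [1,1],
  "delta_pos": [
    [0,0,0],
    [0,0,0]
  ],
  "twist": [
    [0,0,0],
    [0,0,0]
  ]
}}

```text
time_s: 17.37
eef_pos: [0.6296, -0.0654, 0.1382]
orientation: [0.001, 3.139, -0.002]
force: [1.4, -0.9, 0.8]
finger_gap: 0.0855
grasp_force: 0.0
```

```bash
python3 t.py 0 0 0.630 -0.0655 0.04
```

```text
twist [0.06 0.16 0.04] shift [ 0.0004 -0.0001 -0.0982] [ 0.62957602 -0.06541631  0.13818044] [-0.12  0.48  1.56 -0.    1.1  -1.69]
```

Call:
{"method": "step_arm", "body": {
  "hand": [1,1,1,1,1],
  "delta_pos": [
    [0,0,-0.03],
    [0,0,-0.03],
    [0,0,-0.025],
    [0,0,-0.011],
    [0,0,0]
  ],
  "twist": [
    [0,0,0],
    [0,0,0],
    [0,0,0],
    [0,0,0],
    [0,0,0]
  ]
}}

```text
time_s: 17.78
eef_pos: [0.6276, -0.0654, 0.0384]
orientation: [-0.002, -3.137, 0.001]
force: [0.1, 0.2, 0.8]
finger_gap: 0.0854
grasp_force: 0.0
```

Call:
{"method": "step_arm", "body": {
  "hand": [0,0,0,0,0],
  "delta_pos": [
    [0,0,0],
    [0,0,0],
    [0,0,0],
    [0,0,0],
    [0,0,0]
  ],
  "twist": [
    [0,0,0],
    [0,0,0],
    [0,0,0],
    [0,0,0],
    [0,0,0]
  ],
  "newtons": 60
}}

```text
time_s: 18.2
eef_pos: [0.6296, -0.0654, 0.0413]
orientation: [0.002, 3.14, -0.001]
force: [-1.2, 2.2, 5.3]
finger_gap: 0.0494
grasp_force: 62.8
```

Call:
{"method": "step_arm", "body": {
  "hand": [0,0,0,0],
  "delta_pos": [
    [0,0,0],
    [0,0,0],
    [0,0,0],
    [0,0,0]
  ],
  "twist": [
    [0,0,0],
    [0,0,0],
    [0,0,0],
    [0,0,0]
  ]
}}

```text
time_s: 18.53
eef_pos: [0.6296, -0.0654, 0.0413]
orientation: [0.003, 3.14, -0.001]
force: [-0.2, 1.7, 5.8]
finger_gap: 0.0497
grasp_force: 62.8
```

Call:
{"method": "step_arm", "body": {
  "hand": [0,0,0,0,0],
  "delta_pos": [
    [0,0,0.015],
    [0,0,0.03],
    [0,0,0.038],
    [0,0,0.038],
    [0,0,0.038]
  ],
  "twist": [
    [0,0,0],
    [0,0,0],
    [0,0,0],
    [0,0,0],
    [0,0,0]
  ]
}}

```text
time_s: 18.95
eef_pos: [0.6273, -0.0657, 0.1997]
orientation: [-0.002, -3.139, 0.001]
force: [1.1, -0.1, -2.0]
finger_gap: 0.0493
grasp_force: 63.1
```

Call:
{"method": "step_arm", "body": {
  "hand": [0,0,0,0,0],
  "delta_pos": [
    [-0.008,0.02,0.03],
    [-0.012,0.03,0.015],
    [-0.012,0.033,0.01],
    [-0.012,0.033,0],
    [-0.012,0.033,0]
  ],
  "twist": [
    [0,0,4],
    [0,0,4],
    [0.5,-3.4,0],
    [0.5,-3.4,0],
    [0.5,-3.4,0]
  ]
}}

```text
time_s: 19.37
eef_pos: [0.5715, 0.0844, 0.2543]
orientation: [-0.203, 2.953, 0.02]
force: [-0.2, 0.2, -3.7]
finger_gap: 0.0496
grasp_force: 63.2
```

Call:
{"method": "step_arm", "body": {
  "hand": [0,0,0,0,0],
  "delta_pos": [
    [-0.012,0.033,0],
    [-0.012,0.033,0],
    [0,0.02,0],
    [0,0,0],
    [0,0,0]
  ],
  "twist": [
    [0.5,-3.4,0],
    [0.5,-3.4,0],
    [0.4,-3.4,0],
    [0,0,0],
    [0,0,0]
  ]
}}

```text
time_s: 19.78
eef_pos: [0.5465, 0.1701, 0.253]
orientation: [-0.197, 2.779, 0.035]
force: [0.1, 0.0, -2.3]
finger_gap: 0.0497
grasp_force: 63.4
```

```bash
python3 t.py 8 20.7 0.574 0.172 0.256
cat > side.py <<'E'
from h import *
im,d=ctrl.capture('side');cv2.imwrite('pics/side2.png',cv2.resize(im[80:280,180:440],(780,600),interpolation=cv2.INTER_CUBIC)[:,:,::-1]);np.savez('side2.npz',im=im,d=d)
E
python3 side.py
```

```text
twist [ 0.05 -0.3  -0.09] shift [0.0275 0.0019 0.003 ] [0.54646159 0.17007245 0.25299013] [ 0.32  0.14  1.8  -0.08  0.85 -1.35]
```

View pics/side2.png

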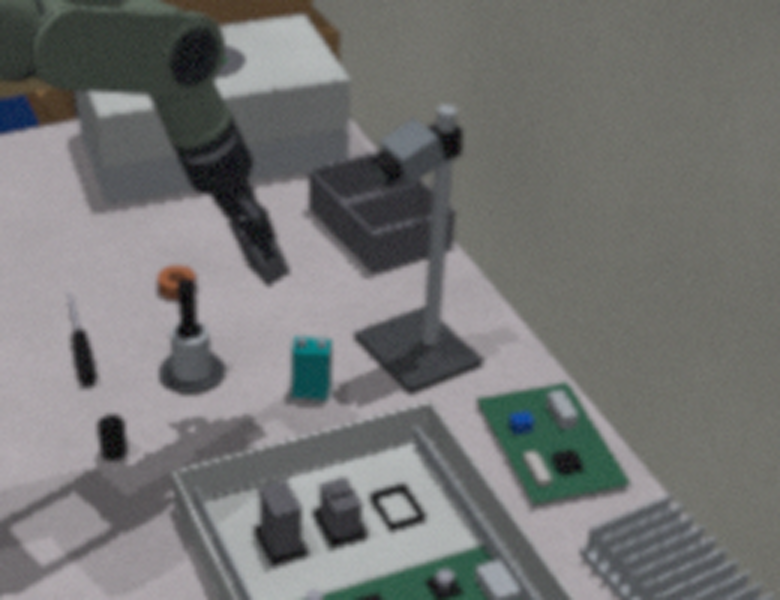

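Call:
{"method": "step_arm", "body": {
  "hand": [0,0,0,0,0],
  "delta_pos": [
    [0.01,0.001,0.001],
    [0.01,0.001,0.001],
    [0.0075,0,0.001],
    [0,0,0],
    [0,0,0]
  ],
  "twist": [
    [0,0,0],
    [0,0,0],
    [0,0,0],
    [0,0,0],
    [0,0,0]
  ]
}}

```text
time_s: 20.25
eef_pos: [0.5764, 0.1707, 0.2553]
orientation: [-0.19, 2.78, 0.035]
force: [0.3, 0.7, -2.9]
finger_gap: 0.0496
grasp_force: 63.4
```

Call:
{"method": "step_arm", "body": {
  "hand": [0,0,0,0,0],
  "delta_pos": [
    [0,0,0],
    [0,0,0],
    [0,0,0],
    [0,0,0],
    [0,0,0]
  ],
  "twist": [
    [0,0,0],
    [0,0,0],
    [0,0,0],
    [0,0,0],
    [0,0,0]
  ]
}}

```text
time_s: 20.67
eef_pos: [0.5752, 0.1714, 0.2559]
orientation: [-0.193, 2.779, 0.035]
force: [0.2, -0.1, -1.5]
finger_gap: 0.0495
grasp_force: 63.4
```

```bash
python3 t.py 8 20.7 0.574 0.172 0.256
python3 - <<'E'
from h import *
np.set_printoptions(precision=4,suppress=True)
im,d=ctrl.capture('scene');C=cloud('scene',d);cv2.imwrite('pics/sc3.png',cv2.resize(im[120:260,290:450],(686,600),interpolation=cv2.INTER_CUBIC)[:,:,::-1])
for l in('lens','module_plate'):
    for m in ctrl.mark_of(l,'scene')[:3]:
        c,r=[int(round(v)) for v in m['at']];print(l,round(m['conf'],2),m['at'],C[r,c])
P=C.reshape(-1,3);q=im.reshape(-1,3)
x=np.array([.926,.131,.354]);x/=np.linalg.norm(x);f=np.array([.5893,.174,.264]);m=(np.linalg.norm(P-f,axis=1)<.05)
Q=P[m];m2=abs((Q-f)@x)<.006;Q=Q[m2];print(len(Q),Q.mean(0));n=np.linalg.svd(Q-Q.mean(0))[2][2];print('plate normal',n*np.sign(n@x),x)
E
```

```text
twist [ 0.01 -0.25  0.05] shift [-0.0012  0.0006  0.0001] [0.57517215 0.17141507 0.25585512] [ 0.3   0.18  1.74 -0.07  0.87 -1.37]
lens 0.72 [371.8, 191.1] [0.7217 0.1768 0.3229]
module_plate 0.86 [337.9, 186.0] [0.5939 0.1675 0.2656]
module_plate 0.81 [341.8, 234.3] [0.6346 0.1734 0.0537]
module_plate 0.29 [334.0, 190.9] [0.5907 0.1534 0.2492]
250 [0.589  0.1707 0.2691]
plate normal [0.9287 0.0903 0.3597] [0.926 0.131 0.354]
```

View pics/sc3.png

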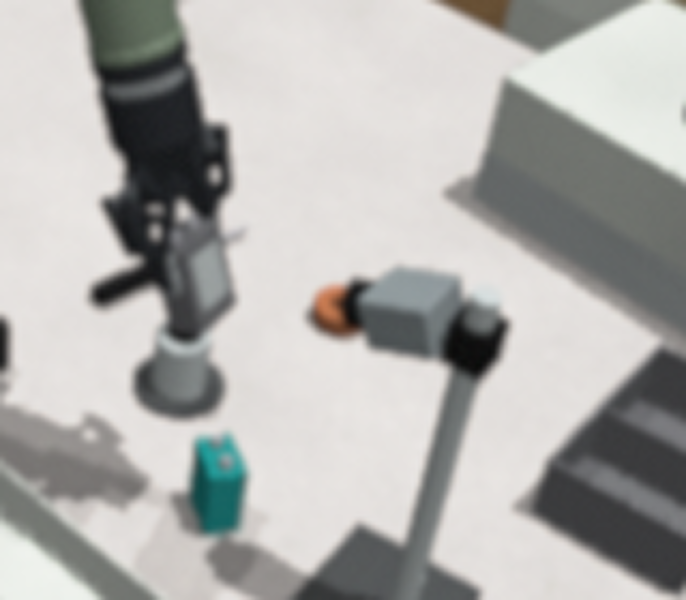

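The side view (about 190,320) showed the pen upright in its holder. This one shows the plate (about 210,275) facing the lens (about 355,300), and the measured plate centre and normal match the target, so I'm handing in.

```bash
python3 -c "
from bench import ctrl
print(ctrl.sign_off())"
```

```text
the job is handed in; nothing more can be done
None
```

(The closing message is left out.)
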